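# Slide the square lens case into its parking place

### The arm

A 6-joint arm with a two-finger parallel gripper is mounted at the origin on the work surface. World frame = base frame: x ahead of the robot, y to its left, z up, the work surface at z = 0. Lengths are in m, angles in rad, forces in N, time in s.
With the tool pointing down it reaches from about 0.275 to 0.875 m from the base axis. Payload 12.5 kg.
Tool frame: the origin (TCP) lies at the very end of the fingers, on their centre line; the grasp point (between the pads) lies 19 mm behind it; y points along the fingers, x is the direction in which the jaws open and shut, and the axes are right-handed (so a half turn about y gives the same grasp; the last joint's range is limited). The gripper opens to 85 mm and grips with 20 to 120 N. Pads are 22 mm wide; open, the fingers measure 114 mm over their backs; the gripper's body (76 mm by 85 mm) begins 54 mm behind the grasp point. The pads swing forward as they close: fully open they stand 13 mm farther back than shut.
Start: joints at [-1.371, 0.351, 1.652, -0, 1.139, -0.085], TCP at [0.155, -0.528, 0.231] pointing down, gripper open.
Joint ranges: [-2.75, 2.75], [-0.79, 2.1], [0.01, 2.65], [-1.57, 4.71], [0.07, 3.14], [-2.87, 2.87]. Speed limits (rad/s): [2.22, 2.22, 2.79, 3.14, 3.14, 3.14].

### API

Orientations are given as a unit quaternion [w, x, y, z].
In Python, from station import manip, imaging gives the robot as it stands. The module is installed in compiled form; this text tells all that it offers.
- The arm moves only by the shell command python3 -m pendant 'ROWS' [FORCE]. ROWS is JSON, a list of rows, each a list of 3 entries, a list of its own where there are three numbers: the shift along the tool's x, y, z in m, then the turn about the tool's y in units of 6 degrees (1.0 is 6 degrees), then the opening, from 0 (shut) to 1 (fully open). In form: [[[tx, ty, tz], yaw, fingers], ...]. A call has 1 to 12 rows; each row is the pose to reach, as a shift and turn from the pose commanded when the call began, along the tool's axes at that moment; what a row does not reach only later rows make up. A row lasts 1/12 s, in which the tool goes at most 41.7 mm and 7.16 degrees, less where a joint would pass 70% of its speed; a pose out of reach is approached as far as the arm can. A call with a gripper value outside its range is refused whole. The fingers move at their own pace and stop on an object; FORCE is the grip in N (left out, the last holds). Time passes only in rows, so rows that repeat a pose let the fingers close. It gives the time, the measured TCP pose, the force and the opening at its end, in the units of the state.
- manip.get_obs(): the state, without advancing time (a new reading comes with each control period).
- imaging.read_camera(name): name is "scene" or "top" or "wrist"; returns (picture, depth): 400x640x3 uint8, red, green, blue; 400x640 float32, m along the optical axis (not along the pixel's ray), 0 where there is no reading.
- imaging.camera_model(name): a dict with "intrinsics" (3x3 intrinsics, pixels), "rvec" (rotation vector, rad) and "tvec" (3), from world to camera coordinates, as OpenCV has them. Camera axes: x right, y down, z forward; pixel columns grow to the right and rows downward; lengths in m; the calibration is good to about 2 mm. A picture is of the moment at which its call begins: read the wrist's pose just before it. camera_model takes no time and is no camera call; for the wrist camera it gives the pose at the moment of the call.
- manip.close_job(): hands the job in, once; it reports no verdict.
The state is a dict: "clock": time; "joint_positions": joint angles; "dq": joint speeds; "effort": joint torques, N m; "ee_pos": TCP position; "tool_rot": TCP orientation; "contact_force": force on the tool from outside, world axes, zero at the start; "wrist_torque": the same for the moment, N m; "width": finger opening in m.
Only numpy, scipy, OpenCV 4.12 (cv2) and the standard library are available. Lean on these libraries where they do the work, as an engineer would, in place of code of your own. Each camera call takes 0.05 s, during which the arm holds its last target. There are 200 camera calls.

### The job

Slide the square metal lens case across the desk, round the end of the dropper rack or charging base that is in its way, and park it squarely on the black rubber mat between those two. Push it flat along the desk without lifting or tipping it, and let neither the case nor the robot touch the rack or the charging base.

Things in the scene. Friction and masses are not known exactly. Their poses are not given: they have to be found in the camera images.
- case_center (a point): Centre (half-way up, 17 mm above the desk) of the closed SQUARE aluminium case, 100 x 100 x 34 mm, with dark corner caps, about 0.45 kg, loose on the desk; too wide to grip. Its x and y axes are parallel to its sides, its z axis is up. It starts nearer the robot than the mat, to the left or to the right, turned by up to 0.25 rad from the desk's axes. (A similar but oblong case, 150 x 70 mm, lies on the other side: leave it.)
- mat_center (a point): Centre of the square black rubber mat, 120 x 120 mm, let in flush with the desk top (nothing to catch on); origin at desk height, z up, sides parallel to the desk's axes (x ahead of the robot, y to its left). It lies midway between rack and charging base and is open towards the robot.
- dropper_rack: White rack of six dropper bottles screwed to the desk on one side (left or right) of the mat: 110 mm along x, 70 mm along y, 65 mm high, parallel to the desk's axes; origin at the centre of its underside. The gap between rack and charging base is about 180 mm wide.
- charger: Grey charging base with two round black wells, screwed to the desk on the other side of the mat: 110 mm along x, 70 mm along y, 61 mm high, parallel to the desk's axes; origin at the centre of its underside.
There are look-alikes about, which are no part of the job. Leave any yellow look-alike of the part that bears case_center alone.

How it is judged:
At the end, for the whole second after the job is handed in: The square case lies flat and at rest on the mat, its centre within 16 mm of the mat's centre and its sides within 0.2 rad (11 degrees) of parallel to the mat's (horizontal distance between case_center and mat_center below 0.016 m and (angle between the x axis of case_center and the x axis of mat_center, either way round below 0.2 rad or angle between the x axis of case_center and the y axis of mat_center, either way round below 0.2 rad) and angle between case_center's own z axis and vertical below 0.05 rad and height (world z) of case_center below 0.022 m and linear speed of case below 0.01 m/s); the robot touches nothing.
It fails at once if the case or the robot touches the dropper rack (contact force between dropper_rack and anything else above 0.5 N).
It fails at once if the case or the robot touches the charging base (contact force between charger and anything else above 0.5 N).
It fails at once if the case is lifted off the desk (by more than 10 mm at its centre) or tipped by more than 0.2 rad (height (world z) of case_center above 0.027 m or angle between case_center's own z axis and vertical above 0.2 rad).
It also fails if it takes over 54 s, if anything falls off the work surface, if the arm or the gripper's body presses on something with over 40 N, if the wrist force passes 120 N, or if a joint passes its speed limit or range.

## Working session

There is one attempt and no reset: what is moved stays moved. The work goes in short steps, Python scripts to look and compute and a shell command to move; the robot and the scene stay as the last step left them, time stands still between calls to the robot, and variables do not carry over. Pictures are saved under pics/ and viewed, about 8 in all and at most 12, crops included, and the job is handed in when it is done.

```bash
mkdir -p pics
python3 - <<'E'
from station import manip, imaging
import cv2
o=manip.get_obs(); print({k:o[k] for k in ('clock','ee_pos','tool_rot','width','contact_force')})
for n in ("top","scene"):
    p,d=imaging.read_camera(n); cv2.imwrite(f'pics/{n}0.png',p[:,:,::-1]); 
    import numpy as np; np.save(f'pics/{n}0d.npy',d); print(n,imaging.camera_model(n))
E
```

```text
{'clock': 0.0, 'ee_pos': array([ 0.15449151, -0.52749394,  0.23073944]), 'tool_rot': array([ 0.56619971, -0.56561139,  0.42429319, -0.42364718]), 'width': 0.08516005853606275, 'contact_force': array([ 0.26644216, -0.30624375, -0.15755629])}
top {'intrinsics': array([[491.57209337,   0.        , 308.01243222],
       [  0.        , 491.57209337, 198.28969559],
       [  0.        ,   0.        ,   1.        ]]), 'rvec': array([ 2.13697787, -2.16985691,  0.13066675]), 'tvec': array([-0.03211795,  0.50963468,  1.11254996])}
scene {'intrinsics': array([[508.53888241,   0.        , 327.89610603],
       [  0.        , 508.53888241, 191.73233286],
       [  0.        ,   0.        ,   1.        ]]), 'rvec': array([ 1.11823153,  2.5817148 , -0.77676265]), 'tvec': array([ 0.36336044, -0.24524279,  1.37470772])}
```

View pics/top0.png

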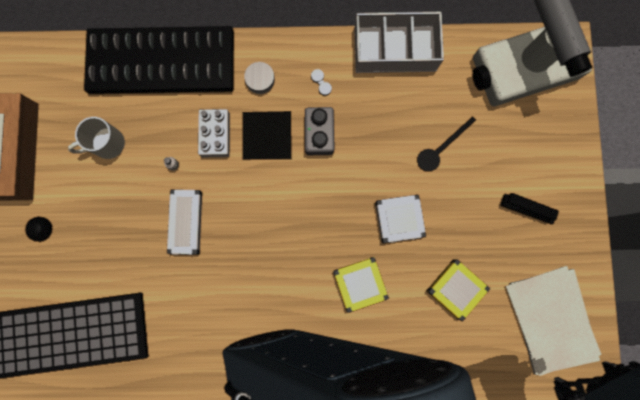

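```bash
cat > h.py <<'E'
import numpy as np, cv2
from scipy.spatial.transform import Rotation as R
from station import manip, imaging
def to_plane(uv,z,m):
    Rm=cv2.Rodrigues(m['rvec'])[0]; uv=np.atleast_2d(uv).astype(float)
    r=np.c_[uv,np.ones(len(uv))]@np.linalg.inv(m['intrinsics']).T@Rm; c=-Rm.T@m['tvec']
    return (c+r*((z-c[2])/r[:,2])[:,None])[:,:2]
def rect(mask,z,m):
    """largest blob -> centre, size, angle on plane z"""
    n,l,s,_=cv2.connectedComponentsWithStats(mask.astype(np.uint8)); i=1+np.argmax(s[1:,4])
    c=max(cv2.findContours((l==i).astype(np.uint8),cv2.RETR_EXTERNAL,cv2.CHAIN_APPROX_NONE)[0],key=len)[:,0]
    return cv2.minAreaRect(to_plane(c,z,m).astype(np.float32))
def world(d,m):
    v,u=np.mgrid[:400,:640]; K=m['intrinsics']; Rm=cv2.Rodrigues(m['rvec'])[0]
    P=np.dstack([(u-K[0,2])*d/K[0,0],(v-K[1,2])*d/K[1,1],d])-m['tvec']
    return P@Rm
def tool(o):
    M=R.from_quat(np.roll(o['tool_rot'],-1)).as_matrix(); return M
def box(a,u0,u1,v0,v1):
    k=np.zeros(a.shape,bool); k[v0:v1,u0:u1]=a[v0:v1,u0:u1]; return k
E
python3 - <<'E'
from h import *
np.set_printoptions(precision=4,suppress=True)
m=imaging.camera_model('top'); p=cv2.imread('pics/top0.png'); d=np.load('pics/top0d.npy'); W=world(d,m); z=W[...,2]
print('desk z',z[180:190,250:300].mean(),'case z',z[215:225,395:405].mean(),'rack',z[130,213],'chg',z[130,330])
print('case',rect(box(z>0.018,365,435,180,255),0.034,m))
print('oblong',rect(box(z>0.018,155,215,175,265),0.034,m))
print('rack',rect(box(z>0.03,190,236,100,165),0.05,m))
print('chg',rect(box(z>0.045,298,340,100,160),0.061,m))
print('mat',rect(box(p.max(2)<45,238,296,105,165),0,m))
print('knob etc', to_plane([[171,163],[361,285],[459,289],[429,160]],0,m))
print(tool(manip.get_obs()))
cv2.imwrite('pics/c0.png',cv2.resize(p[90:310,150:500],None,fx=2.2,fy=2.2,interpolation=cv2.INTER_CUBIC))
E
```

```text
desk z 0.00480186839201003 case z 0.0344177802380279 rack 0.035330301786689104 chg 0.04877356122987852
case ((0.45813295245170593, -0.25284332036972046), (0.1009792909026146, 0.10373273491859436), 7.632595062255859)
oblong ((0.45867809653282166, 0.24740329384803772), (0.07335297018289566, 0.1492892950773239), 88.24269104003906)
rack ((0.6667665839195251, 0.17819830775260925), (0.10875852406024933, 0.06817101687192917), 0.7538338899612427)
chg ((0.6666553616523743, -0.07001610100269318), (0.06448733061552048, 0.1043928787112236), 89.17788696289062)
mat ((0.6702049970626831, 0.05908364802598953), (0.11532710492610931, 0.11450614780187607), 0.10540921986103058)
knob etc [[ 0.6045  0.2907]
 [ 0.3067 -0.1607]
 [ 0.2941 -0.3891]
 [ 0.6018 -0.3333]]
[[ 0.2809 -0.0002  0.9597]
 [-0.9597  0.001   0.2809]
 [-0.001  -1.      0.0001]]
```

View pics/c0.png

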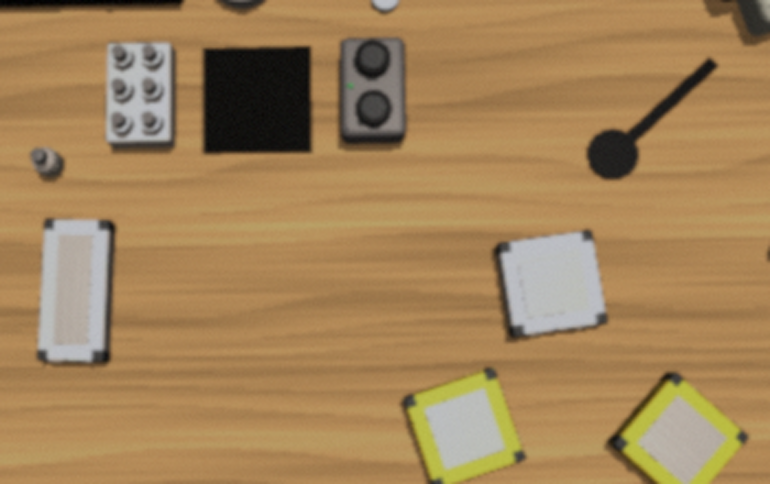

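Candidates: white square (401,219), oblong white (185,222), yellow squares (361,285) and (459,289). The crop shows that the white square at (401,219) has dark corner caps and no yellow, so I choose that one. It has to move left, past the near end of the charger (319,131), then forward to the mat (267,135).

```bash
python3 -m pendant '[[[-0.0845,0.13,0.3415],-12.28,1],[[-0.0845,0.13,0.3415],-12.28,1],[[-0.0845,0.13,0.3415],-12.28,1],[[-0.0845,0.13,0.3415],-12.28,1],[[-0.0845,0.13,0.3415],-12.28,1],[[-0.0845,0.13,0.3415],-12.28,1],[[-0.0845,0.13,0.3415],-12.28,1],[[-0.0845,0.13,0.3415],-12.28,1],[[-0.0845,0.13,0.3415],-12.28,1],[[-0.0845,0.13,0.3415],-12.28,1],[[-0.0845,0.13,0.3415],-12.28,1],[[-0.0845,0.13,0.3415],-12.28,1]]'; python3 -c "
from h import *
o=manip.get_obs();print(o['ee_pos'],tool(o),o['contact_force'])"
```

```text
clock: 1.1
ee_pos: [0.4588, -0.35, 0.1006]
tool_rot: [0.707, -0.707, -0.001, 0.001]
contact_force: [0.1, 1.5, 0.8]
width: 0.0851
[ 0.45883959 -0.35000468  0.1006137 ] [[ 9.99995152e-01 -9.28992557e-04 -2.97195597e-03]
 [ 2.97273235e-03  8.35466256e-04  9.99995232e-01]
 [-9.26505159e-04 -9.99999219e-01  8.38223852e-04]] [0.08848144 1.50696922 0.78564172]
```

```bash
python3 -m pendant '[[[0,0.03,0],0,1],[[0,0.06,0],0,1],[[0,0.08,0],0,1],[[0,0.093,0],0,1],[[0,0.094,0],0,1],[[0,0.094,0.005],0,1],[[0,0.094,0.015],0,1],[[0,0.094,0.025],0,1],[[0,0.094,0.035],0,1],[[0,0.094,0.045],0,1],[[0,0.094,0.055],0,1],[[0,0.094,0.06],0,1]]'
python3 - <<'E'
from h import *
p,d=imaging.read_camera('top'); cv2.imwrite('pics/t1.png',cv2.resize(p[90:310,150:500,::-1],None,fx=2.2,fy=2.2))
E
```

```text
clock: 2.1
ee_pos: [0.4591, -0.2897, 0.0079]
tool_rot: [-0.707, 0.707, 0.001, 0.0]
contact_force: [0.5, -4.8, 1.7]
width: 0.0855
```

View pics/t1.png

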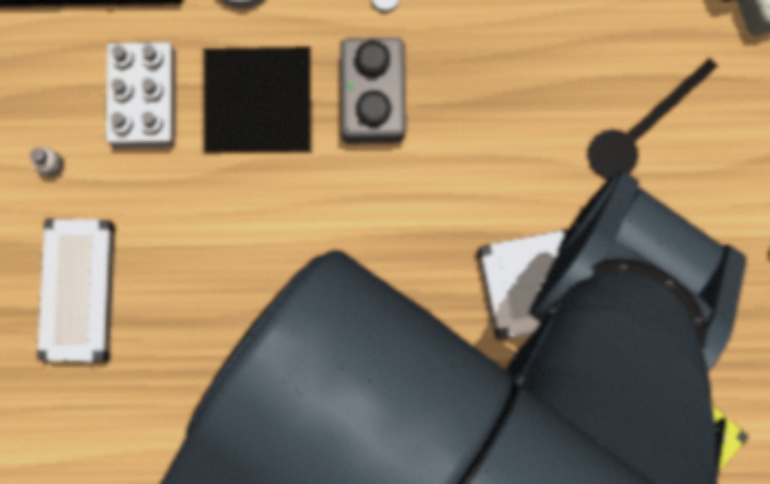

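Only the upper finger caught the case: the lower one missed the turned corner, and the case turned slightly more. I'll back off, narrow the fingers and remeasure.

```bash
python3 -m pendant '[[[0,0,-0.03],0,1],[[0,0,-0.06],0,0.45],[[0,0,-0.07],0,0.45],[[0,0,-0.07],0,0.45],[[0,0,-0.07],0,0.45],[[0,0,-0.07],0,0.45]]'
python3 - <<'E'
from h import *
m=imaging.camera_model('top');p,d=imaging.read_camera('top'); z=world(d,m)[...,2]
v=imaging.read_camera('scene')[0]
cv2.imwrite('pics/t2.png',np.vstack([cv2.resize(p[150:300,300:500,::-1],(800,600))[:300*2:2,::2].copy().repeat(1,0),cv2.resize(v[:,:,::-1],(400,250))]) )
ms=imaging.camera_model('scene');s,ds=imaging.read_camera('scene'); Ws=world(ds,ms)
# case top seen by both cameras: points at 0.028<z<0.04
for n,W in(('top',world(d,m)),('scene',Ws)):
    k=(abs(W[...,2]-.034)<.007)&(W[...,0]>.37)&(W[...,0]<.53)&(W[...,1]>-.33)&(W[...,1]<-.15)
    if k.sum()>50: print(n,k.sum(),cv2.minAreaRect(W[k][:,:2].astype(np.float32)))
E
```

```text
clock: 2.65
ee_pos: [0.4582, -0.3595, 0.0069]
tool_rot: [0.708, -0.707, 0.0, 0.0]
contact_force: [0.6, -0.1, 0.8]
width: 0.0382
top 1357 ((0.45824187994003296, -0.23656591773033142), (0.10072233527898788, 0.10034140944480896), 10.33345890045166)
scene 1353 ((0.4448395371437073, -0.22878116369247437), (0.12980349361896515, 0.12116415798664093), 10.1277437210083)
```

View pics/t2.png

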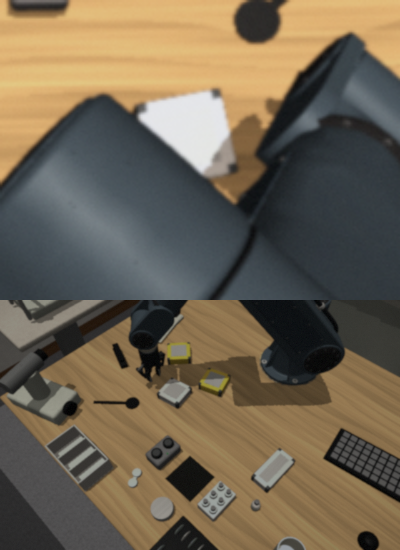

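Top-down view: case visible at crop (187,130), fitted at (0.458,-0.237), turned 10°. The wrist is clear of it, to its right.

```bash
python3 -m pendant '[[[-0.002,0,0.03],0,0.45],[[-0.002,0,0.045],0,0.45],[[-0.002,0,0.055],0,0.45],[[-0.002,0,0.065],0,0.45],[[-0.002,0,0.075],0,0.45],[[-0.002,0,0.085],0,0.45],[[-0.002,0,0.095],0,0.45],[[-0.002,0,0.105],0,0.45],[[-0.002,0,0.115],0,0.45],[[-0.002,0,0.125],0,0.45],[[-0.002,0,0.135],0,0.45],[[-0.002,0,0.14],0,0.45]]'
cat > look.py <<'E'
from h import *
for n in ('top','scene'):
    m=imaging.camera_model(n);p,d=imaging.read_camera(n);W=world(d,m);o=manip.get_obs()
    y=o['ee_pos'][1]; x=o['ee_pos'][0]
    k=(abs(W[...,2]-.034)<.006)&(p.min(2)>60)&(W[...,0]>.385)&(W[...,0]<.75)&(abs(W[...,1]-y-.06)<.09)&(W[...,1]<.13)
    print(n,k.sum(),cv2.minAreaRect(W[k][:,:2].astype(np.float32)) if k.sum()>20 else '')
E
python3 look.py
```

```text
clock: 3.8
ee_pos: [0.4566, -0.2195, 0.0074]
tool_rot: [0.707, -0.707, -0.0, 0.0]
contact_force: [-0.8, -3.6, -0.2]
width: 0.0385
top 1086 ((0.5721810460090637, -0.13184648752212524), (0.30748799443244934, 0.09276752173900604), 9.794310569763184)
scene 1388 ((0.5723891258239746, -0.14200176298618317), (0.31777623295783997, 0.11141896992921829), 8.819196701049805)
```

```bash
sed -i 's/<.75)/<.56)/' look.py; python3 look.py
python3 - <<'E'
from h import *
p=imaging.read_camera('top')[0]; s=imaging.read_camera('scene')[0]
cv2.imwrite('pics/t3.png',np.hstack([cv2.resize(p[90:310,200:420,::-1],(400,400)),cv2.resize(s[50:250,150:350,::-1],(400,400))]))
E
```

```text
top 1076 ((0.4676511585712433, -0.14859053492546082), (0.07915633916854858, 0.10040049254894257), 89.13629913330078)
scene 1381 ((0.46921512484550476, -0.15796512365341187), (0.10263848304748535, 0.10131201148033142), 89.3050537109375)
```

View pics/t3.png

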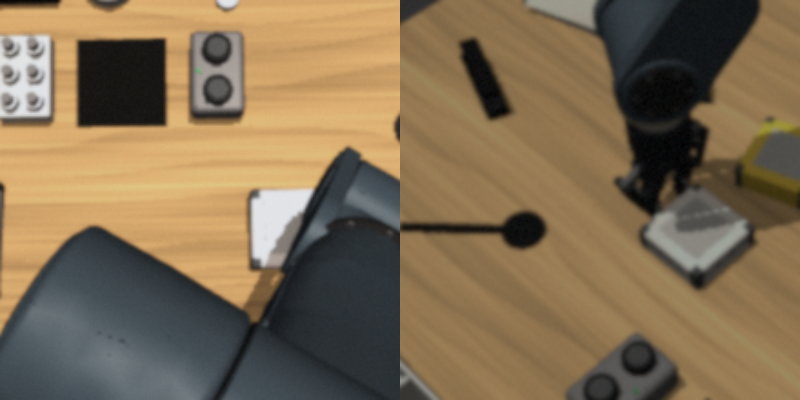

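The case is now square-on to within 1°, sitting left of the fingers at (290,230), with the charger well ahead. I'll continue the push.

```bash
python3 -m pendant '[[[0,0,0.005],0,0.45],[[0,0,0.015],0,0.45],[[0,0,0.025],0,0.45],[[0,0,0.035],0,0.45],[[0,0,0.045],0,0.45],[[0,0,0.055],0,0.45],[[0,0,0.065],0,0.45],[[0,0,0.075],0,0.45],[[0,0,0.085],0,0.45],[[0,0,0.095],0,0.45],[[0,0,0.105],0,0.45],[[0,0,0.11],0,0.45]]'; python3 look.py
python3 -m pendant '[[[0,0,0.005],0,0.45],[[0,0,0.015],0,0.45],[[0,0,0.025],0,0.45],[[0,0,0.035],0,0.45],[[0,0,0.045],0,0.45],[[0,0,0.055],0,0.45],[[0,0,0.065],0,0.45],[[0,0,0.075],0,0.45],[[0,0,0.085],0,0.45],[[0,0,0.094],0,0.45],[[0,0,0.1],0,0.45],[[0,0,0.102],0,0.45]]'; python3 look.py
python3 - <<'E'
from h import *
for n in('top','scene'):
    m=imaging.camera_model(n);p,d=imaging.read_camera(n);W=world(d,m)
    k=(p.max(2)<45)&(abs(W[...,0]-.67)<.08)&(abs(W[...,1]-.057)<.08)&(W[...,2]<.012)
    print(n,'mat',rect(k,0,m))
    k=(W[...,2]>.045)&(W[...,2]<.075)&(abs(W[...,0]-.67)<.07)
    for a,b in((-.14,-.01),(.12,.24)):
        q=W[k&(W[...,1]>a)&(W[...,1]<b)]; print(np.percentile(q[:,:2],[1,99],axis=0).round(4).tolist())
E
```

```text
clock: 5.1
ee_pos: [0.4564, -0.1094, 0.0073]
tool_rot: [0.707, -0.707, -0.0, 0.0]
contact_force: [0.8, -2.7, -0.6]
width: 0.0384
top 626 ((0.4680381715297699, -0.040416087955236435), (0.08156167715787888, 0.09833525866270065), 89.19034576416016)
scene 1524 ((0.4691125154495239, -0.04778211936354637), (0.10152532905340195, 0.10143586248159409), 88.3582763671875)
clock: 6.2
ee_pos: [0.4565, -0.0078, 0.0073]
tool_rot: [0.707, -0.707, -0.0, 0.0]
contact_force: [-0.2, -3.3, -0.3]
width: 0.0384
top 63 ((0.49787813425064087, 0.09364177286624908), (0.014175676740705967, 0.037880513817071915), 88.02726745605469)
scene 1692 ((0.46912965178489685, 0.05287005752325058), (0.10075408220291138, 0.10116253793239594), 89.9563980102539)
top mat ((0.6704961657524109, 0.058733586221933365), (0.11339332163333893, 0.11033082753419876), 0.09068295359611511)
[[0.6196, -0.1009], [0.7211, -0.0376]]
[[0.6252, 0.1558], [0.7172, 0.2077]]
scene mat ((0.6693422198295593, 0.059246212244033813), (0.11356256157159805, 0.11434170603752136), 89.84130096435547)
[[0.6234, -0.0985], [0.7227, -0.0359]]
[[0.6279, 0.1576], [0.7192, 0.2105]]
```

```bash
python3 -m pendant '[[[0,0,0.004],0,0.45],[[0,0,0.006],0,0.45],[[0,0,0.006],0,0.45],[[0,0,-0.02],0,0.45],[[0,0,-0.03],0,0.45],[[0,-0.04,-0.03],0,0.45],[[0,-0.08,-0.03],0,0.45],[[0,-0.1,-0.03],0,0.45],[[0,-0.1,-0.03],0,0.45]]'
python3 -m pendant '[[[-0.09,0,0.097],15,0.55],[[-0.09,0,0.097],15,0.55],[[-0.09,0,0.097],15,0.55],[[-0.09,0,0.097],15,0.55],[[-0.09,0,0.097],15,0.55],[[-0.09,0,0.097],15,0.55],[[-0.09,0,0.097],15,0.55],[[-0.09,0,0.097],15,0.55],[[-0.09,0,0.097],15,0.55],[[-0.09,0,0.097],15,0.55],[[-0.09,0,0.097],15,0.55],[[-0.09,0,0.097],15,0.55]]'
python3 -m pendant '[[[-0.0,0,0.0],2.5,0.55],[[0,0,0],2.5,0.55]]' >/dev/null
python3 - <<'E'
from h import *
o=manip.get_obs(); print(o['ee_pos'],tool(o).round(3),o['width'],o['joint_positions'])
n='scene';m=imaging.camera_model(n);p,d=imaging.read_camera(n);W=world(d,m)
k=(abs(W[...,2]-.034)<.006)&(p.min(2)>60)&(abs(W[...,0]-.47)<.08)&(abs(W[...,1]-.06)<.09)
print(k.sum(),cv2.minAreaRect(W[k][:,:2].astype(np.float32)))
cv2.imwrite('pics/s4.png',p[50:350,100:500,::-1])
E
```

```text
clock: 7.15
ee_pos: [0.4586, -0.0393, 0.1112]
tool_rot: [-0.707, 0.707, 0.002, 0.003]
contact_force: [0.9, -0.9, 0.5]
width: 0.0385
clock: 8.15
ee_pos: [0.3662, 0.0582, 0.1068]
tool_rot: [-0.52, 0.52, -0.479, 0.479]
contact_force: [0.3, 0.7, 0.4]
width: 0.0471
[0.36621166 0.05819817 0.10683484] [[-0.168 -0.001  0.986]
 [-0.986  0.    -0.168]
 [ 0.    -1.    -0.001]] 0.0468227968169934 [3.17768818e-02 2.40413751e-01 2.19792925e+00 1.96440869e-04
 7.04132810e-01 1.77082675e+00]
1719 ((0.4694238603115082, 0.058425918221473694), (0.10093402117490768, 0.10059070587158203), 89.85829162597656)
```

View pics/s4.png

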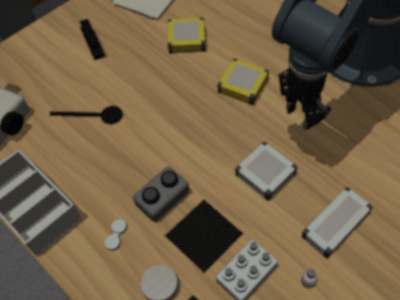

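The case is at (0.469,0.058), square and directly in front of the mat. I'll straighten the tool (turned 9.7° too far) and descend behind the case.

```bash
python3 -m pendant '[[[0,0.0,0],-0.8,0.55],[[0,0.03,0],-1.61,0.55],[[0,0.06,0],-1.61,0.55],[[0,0.09,0],-1.61,0.55],[[0,0.099,0],-1.61,0.55],[[0,0.099,0],-1.61,0.55]]'
python3 -c "
from h import *
o=manip.get_obs();print(o['ee_pos'],tool(o).round(4),o['width'])"
```

```text
clock: 8.87
ee_pos: [0.3649, 0.0581, 0.0062]
tool_rot: [-0.501, 0.504, -0.499, 0.496]
contact_force: [-0.0, -0.2, 0.0]
width: 0.0471
[0.36489722 0.05812334 0.00617569] [[ 9.300e-03 -4.800e-03  9.999e-01]
 [-1.000e+00 -1.000e-04  9.300e-03]
 [ 0.000e+00 -1.000e+00 -4.800e-03]] 0.04707172276736437
```

```bash
python3 -m pendant '[[[0,0,0.02],0.1,0.55],[[0,0,0.035],0.1,0.55],[[0,0,0.045],0.1,0.55],[[0,0,0.055],0.1,0.55],[[0,0,0.065],0.1,0.55],[[0,0,0.075],0.1,0.55],[[0,0,0.085],0.1,0.55],[[0,0,0.095],0.1,0.55],[[0,0,0.105],0.1,0.55],[[0,0,0.115],0.1,0.55],[[0,0,0.125],0.1,0.55],[[0,0,0.13],0.1,0.55]]'
cat > look2.py <<'E'
from h import *
for n in('scene','top'):
    m=imaging.camera_model(n);p,d=imaging.read_camera(n);W=world(d,m);x=manip.get_obs()['ee_pos'][0]
    k=(abs(W[...,2]-.034)<.006)&(p.min(2)>60)&(abs(W[...,0]-x-.06)<.08)&(abs(W[...,1]-.06)<.075)
    print(n,k.sum(),cv2.minAreaRect(W[k][:,:2].astype(np.float32)) if k.any() else '')
    cv2.imwrite(f'pics/{n}_{manip.get_obs()["clock"]:.2f}.png',p[40:340,90:490,::-1])
E
python3 look2.py
```

```text
clock: 9.87
ee_pos: [0.497, 0.0591, 0.0087]
tool_rot: [0.499, -0.499, 0.501, -0.501]
contact_force: [-5.8, 0.3, 4.7]
width: 0.0472
scene 1899 ((0.5571415424346924, 0.05858446657657623), (0.10125641524791718, 0.10359271615743637), 89.1347885131836)
top 285 ((0.5978760123252869, 0.057673536241054535), (0.019864579662680626, 0.09907140582799911), 0.8925604224205017)
```

```bash
python3 -m pendant '[[[0,0,0.005],0,0.55],[[0,0,0.014],0,0.55],[[0,0,0.023],0,0.55],[[0,0,0.032],0,0.55],[[0,0,0.041],0,0.55],[[0,0,0.05],0,0.55],[[0,0,0.059],0,0.55],[[0,0,0.068],0,0.55],[[0,0,0.077],0,0.55],[[0,0,0.085],0,0.55],[[0,0,0.091],0,0.55],[[0,0,0.093],0,0.55]]'
python3 look2.py
```

```text
clock: 10.97
ee_pos: [0.5906, 0.0588, 0.0083]
tool_rot: [-0.499, 0.499, -0.501, 0.501]
contact_force: [-5.5, 0.2, 4.3]
width: 0.0468
scene 2088 ((0.6511349678039551, 0.05848196893930435), (0.10047481209039688, 0.10204402357339859), 89.52832794189453)
top 0
```

```bash
python3 -m pendant '[[[0,0,0.006],0,0.55],[[0,0,0.012],0,0.55],[[0,0,0.017],0,0.55],[[0,0,0.019],0,0.55],[[0,0,0.019],0,0.55],[[0,0,0.019],0,0.55],[[0,0,0],0,0.55],[[0,0,-0.03],0,0.55],[[0,0,-0.07],0,0.55],[[0,-0.04,-0.11],0,0.55],[[0,-0.08,-0.15],0,0.55],[[0,-0.12,-0.19],0,0.55]]'
python3 -m pendant '[[[0,-0.04,-0.04],0,0.55],[[0,-0.04,-0.08],0,0.55],[[0,-0.04,-0.08],0,0.55],[[0,-0.04,-0.08],0,0.55],[[0,-0.04,-0.08],0,0.55]]'
python3 - <<'E'
from h import *
im=[]
for n in('scene','top'):
    m=imaging.camera_model(n);p,d=imaging.read_camera(n);W=world(d,m)
    k=(abs(W[...,2]-.034)<.006)&(p.min(2)>60)&(abs(W[...,0]-.67)<.08)&(abs(W[...,1]-.06)<.075)
    print(n,k.sum(),np.median(W[k][:,2]),cv2.minAreaRect(W[k][:,:2].astype(np.float32)))
    im.append(cv2.resize(p[60:260,180:380,::-1] if n=='top' else p[150:350,200:400,::-1],(400,400)))
cv2.imwrite('pics/f.png',np.hstack(im))
o=manip.get_obs();print(o['ee_pos'],o['contact_force'])
E
```

```text
clock: 12.07
ee_pos: [0.4295, 0.0594, 0.0974]
tool_rot: [0.499, -0.499, 0.501, -0.501]
contact_force: [1.6, 0.5, 1.8]
width: 0.0471
clock: 12.48
ee_pos: [0.352, 0.0597, 0.1371]
tool_rot: [-0.5, 0.499, -0.5, 0.501]
contact_force: [0.8, -0.0, -0.4]
width: 0.0467
scene 2111 0.03444009612366325 ((0.6700387001037598, 0.05796752870082855), (0.10206225514411926, 0.10130055993795395), 89.33607482910156)
top 1684 0.03434951148910352 ((0.668643593788147, 0.05617127567529678), (0.09800756722688675, 0.10012723505496979), 89.71574401855469)
[0.35246993 0.05960914 0.13656279] [ 0.17348224  0.03386293 -0.67526861]
```

View pics/f.png

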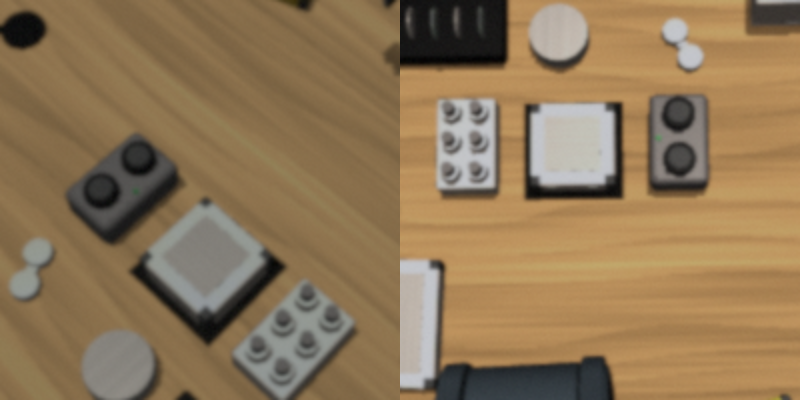

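The case sits squarely on the mat, centred to within about 3 mm by both cameras, with mat rim showing around it at (575,150) in the top view. The arm is clear, so I'm handing in.

```bash
python3 -c "
from station import manip; print(manip.close_job(), manip.get_obs()['clock'])"
```

```text
the job is handed in; nothing more can be done
the job is handed in; nothing more can be done
```

The square case is parked on the mat and the job is handed in. I pushed it left past the near end of the charging base with the part-open fingers. I then went round behind it and pushed it straight ahead into the gap.

| Last check | x (m) | y (m) | Turn |
|---|---|---|---|
| Case, scene camera | 0.670 | 0.058 | under 1° |
| Case, top camera | 0.669 | 0.056 | under 1° |
| Mat, both cameras | 0.670 | 0.059 | square |

- **Placing:** the case is 1 to 3 mm from the mat's centre. The two cameras disagree by about 2 mm, which is within their calibration. The case top is at 34 mm, so it lies flat.
- **Contacts:** the arm was clear and the last force reading was under 1 N. No contact with the rack or charging base showed in the pictures or the wrist-force readings, but I had no direct sensor on either.
- **Time:** the last move ended at about 12.5 s of the 54 s allowed.
- **Faults along the way:** the first push, with the fingers fully open, caught only one side and turned the case about 3° further. I backed off, narrowed the fingers and squared it up. Later I turned the tool 9.7° too far in free air and corrected it before the final push.

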